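# Fit the idler and hold the belt tensioner back

### The arm

A 6-joint arm with a two-finger parallel gripper is mounted at the origin on the work surface. World frame = base frame: x ahead of the robot, y to its left, z up, the work surface at z = 0. Lengths are in mm, angles in rad, forces in N, time in s.
With the tool pointing down it reaches from about 250 to 725 mm from the base axis. Payload 4 kg.
Tool frame: the origin (TCP) lies at the very end of the fingers, on their centre line; the grasp point (between the pads) lies grasp_offset behind it (grasp_offset is the distance from the TCP to the grasp point, in mm); z points along the fingers, y is the line along which they close (so a half turn about z gives the same grasp; the last joint's range is limited). The gripper opens to 85 mm and grips with 20 to 120 N. Pads are 22 mm wide; open, the fingers measure 114 mm over their backs; the gripper's body (76 mm by 85 mm) begins 54 mm behind the grasp point. The pads swing forward as they close: fully open they stand 13 mm farther back than shut.
Start: joints at [-1.279, 0.241, 0.005, 1.335, 0, 1.571], TCP at [143.836, -478.864, 231.306] pointing down, gripper open.
Joint ranges: [-2.72, 2.72], [-1.05, 1.87], [-1.09, 1.28], [-1.99, 2.15], [-1.42, 1.44], [-3.14, 3.14]. Speed limits (rad/s): [2.79, 2.79, 3.14, 3.14, 3.14, 3.14].

### API

Orientations are given as a unit quaternion [x, y, z, w].
In Python, from station import observe, camera, finish_job, grasp_offset gives the robot as it stands.
- The arm moves only by the tool apply_moves, never from a script. Its argument "plan" is one flat list of numbers, 7 for each row, row after row: the shift along the tool's x, y, z each as a share of 0.03 m, from -1 to 1, then the turn, a rotation vector about the tool's x, y, z each as a share of 5 degrees, from -1 to 1, then the gripper command: -1 is shut, 1 is fully open, values between are in proportion. In form: [x, y, z, rx, ry, rz, fingers, x, y, z, rx, ry, rz, fingers, ...]. A call has 1 to 10 rows; each row shifts and turns the commanded pose from where the row before left it, along the tool's axes as they then stand; what a row does not reach is not made up. A row lasts 1/10 s, in which the tool goes at most 50 mm and 8.59 degrees, less where a joint would pass 70% of its speed; a pose out of reach is approached as far as the arm can. A call with a number of a shift or a turn outside -1 to 1 is refused whole. A call with a gripper value outside its range is refused whole. The fingers move at their own pace and stop on an object; "grip_force" is the grip in N (left out, the last holds). Time passes only in rows, so rows that do not move let the fingers close. It gives the time, the measured TCP pose, the force, the opening and the grip force at its end, in the units of the state.
- observe(): the state, without advancing time (a new reading comes with each control period).
- camera(name): name is "scene" or "top" or "wrist"; returns a dict with "image" (384x512x3 uint8, blue, green, red), "mtx" (3x3 intrinsics, pixels), "origin" and "attitude" of the camera in the world. Camera axes: x right, y up, looking along -z (the intrinsics and any distortion apply to the point x, -y, -z); pixel columns grow to the right and rows downward; lengths in mm; the calibration is good to about 2 mm. A picture is of the moment at which its call begins. There is no depth.
- finish_job(): hands the job in; it is judged then, once.
The state is a dict: "t": time; "joint_positions": joint angles; "dq": joint speeds; "tau": joint torques, N m; "ee_pos": TCP position; "eef_rot": TCP orientation; "force": force on the tool from outside, world axes, zero at the start; "ft_torque": the same for the moment, N m; "opening": finger opening in mm; "gripper_force": force on a finger pad.
Only numpy, scipy, OpenCV 4.12 (cv2) and the standard library are available. Lean on these libraries where they do the work, as an engineer would, in place of code of your own. Each camera call takes 0.05 s, during which the arm holds its last target. There are 200 camera calls.

### The job

The turntable's belt drive is ready for a new belt: put the smooth flanged idler roller fully down on the pin of the tensioner arm and let go of it. Then, by the red finger post, push the sprung tensioner arm back past its ratchet click, on against its orange rubber back stop, and finish while still holding it there, because the pawl alone does not leave room for a colleague to slip the belt on. Leave the spare toothed pulley, the black collar, the mirror mount and the screwdriver where they are.

Things in the scene. Friction and masses are not known exactly. Their poses are not given: they have to be found in the camera images.
- drive: Belt drive bolted down, belt off: aluminium plate 200 mm (x) by 300 mm (y), top face 62 mm above the table, centre at (10, 20) mm of the origin, which lies on the table; z up. On it: motor pulley at (-35, -85) mm, radius 18, top 93 mm above the table; black turntable at (-35, 75) mm, radius 45, top 109 mm; arm's pivot bolt at (50, 55) mm, top 96 mm.
- tensioner_angle (a joint): Angle (rad) of the sprung tensioner arm about its upright pivot, counter-clockwise from above. 0: on its front stop (start), where it points 113 degrees clockwise of the drive's x axis. 0.62: on its orange rubber back stop. Pushing back takes the red post towards the drive's +x, 73 mm along an arc. The pawl clicks in behind the tooth at about 0.42; let go after that, the arm returns to about 0.41.
- pawl (a joint): How far (m) the sprung brass pawl slider, in its block at about (56, 120) mm of the drive with a small black button, is pushed outward: 0 = home (at the start, and again once clicked in), 0.0065 while the tooth passes. Works by itself.
- tensioner: The tensioner arm: a flat steel bar 22 mm wide, its faces 70 and 78 mm above the table, with the pin and the red finger post standing on it. Origin on its pivot axis, 62 mm above the table; x axis along the arm from the pivot to the post, z up. The red post may be pushed or pinched.
- pin_seat (a point): Foot of the steel pin on the arm, on the shoulder where the idler's underside must sit; 72 mm from the pivot along the arm, 80 mm above the table. The pin is 10 mm in diameter and 28 mm high above this point, its last 6 mm tapering to 5 mm. Its x axis points along the arm towards the post, z up.
- post_top (a point): Centre of the top of the upright round red finger post at the arm's end, 120 mm from the pivot, 130 mm above the table. The red grip is 14 mm in diameter and reaches 34 mm down from here, a thinner stem below. Pushing back here takes about 5 N at angle 0, rising evenly to 11 N at the back stop, and about 2 N more from 0.1 to 0.4 rad while the tooth lifts the pawl.
- idler: Smooth flanged idler roller of bare aluminium, standing loose on the table with its bore upright: 24 mm high, flanges 36 mm in diameter and 3 mm thick at both ends, 32 mm between them, through bore 13 mm. Mass about 70 g. Origin at the centre of its underside, z along the bore.
- spare_pulley: Bystander: loose toothed aluminium pulley with dark flanges and a hub on top, 46 mm in diameter, 30 mm high. Origin at the centre of its underside.
- collar: Bystander: loose black shaft collar, 40 mm in diameter, 13 mm high. Origin at the centre of its underside.
- mirror_mount: Bystander: black 56 mm square mirror mount on a steel pedestal with a 60 mm round foot, 124 mm high, standing loose. Origin at the centre of its underside.
- screwdriver: Bystander: red-handled screwdriver, 190 mm long, lying on the table. Origin under its middle, x along it towards the tip.
Things that resemble listed ones, but are neither listed nor needed, are in the scene too. What is shaped like the idler but yellow is not meant.

How it is judged (in metres and radians):
On the way, in this order (a step that is already met when the one before it is completed fails the run):
1. the idler sits fully down on the tensioner's pin and has been let go (horizontal distance between idler and pin_seat below 0.004 m and z of idler in the frame of pin_seat between -0.003 and 0.003 m and angle between idler's own z axis and vertical below 0.12 rad and contact force between the fingers and idler below 0.5 N), for 0.2 s.
2. the arm has been pushed back past the click: the pawl has dropped in behind its tooth (value of joint tensioner_angle above 0.46 rad and value of joint pawl below 0.002 m), for 0.1 s.
At the end, for the whole second after the job is handed in: The fingers press the arm's post (over 3 N) and hold the arm, at rest, beyond 0.57 rad: past where the pawl alone would catch it (0.41), within 6 mm at the post of the stop. Pawl home; idler on the pin (4 mm sideways, 3 mm in height, 0.12 rad tilt) (value of joint tensioner_angle above 0.57 rad and velocity of joint tensioner_angle between -0.05 and 0.05 rad/s and value of joint pawl below 0.002 m and contact force between the fingers and tensioner above 3 N and horizontal distance between idler and pin_seat below 0.004 m and z of idler in the frame of pin_seat between -0.003 and 0.003 m and angle between idler's own z axis and vertical below 0.12 rad); the arm keeps its last pose, push and grip.
It fails at once if a bystander is shifted by more than 25 mm or knocked over (distance of any of spare_pulley, collar, mirror_mount, screwdriver from where it was at the start of the episode above 0.025 m or angle between mirror_mount's own z axis and vertical above 0.5 rad).
It also fails if it takes over 42 s, if anything falls off the work surface, if the arm or the gripper's body presses on something with over 40 N, if the wrist force passes 120 N, or if a joint passes its speed limit or range.

## Working session

There is one attempt and no reset: what is moved stays moved. The work goes in short steps, Python scripts to look and compute and a tool call to move; the robot and the scene stay as the last step left them, time stands still between calls to the robot, and variables do not carry over. Pictures are saved under pics/ and viewed, at most 10 in all, crops included, and the job is handed in when it is done.

Besides the shell and the picture viewer there is one more tool, called after "Call:" as name(argument=value, ...) on one line, values as JSON. apply_moves: Moves the arm, as the interface text tells. Its arguments: {"type":"object","properties":{"plan":{"type":"array"},"grip_force":{"type":"number"}},"required":["plan"]}

```bash
mkdir -p pics; ls; cat > h.py <<'E'
import numpy as np, cv2, os
from station import observe, camera, finish_job, grasp_offset
from scipy.spatial.transform import Rotation as R
def rot(a):
    a=np.array(a,float)
    return a if a.shape==(3,3) else R.from_quat(a).as_matrix()
def snap(n,f):
    c=camera(n); cv2.imwrite(f'pics/{f}.png',c['image']); np.save(f'pics/{f}.npy',c,allow_pickle=True); return c
def load(f): return np.load(f'pics/{f}.npy',allow_pickle=True).item()
def ray(c,u,v):
    K=np.array(c['mtx']); d=np.linalg.inv(K)@[u,v,1]; d=rot(c['attitude'])@[d[0],-d[1],-d[2]]
    return np.array(c['origin'],float),d
def onz(c,u,v,z):
    o,d=ray(c,u,v); return o+d*(z-o[2])/d[2]
def proj(c,p):
    q=rot(c['attitude']).T@(np.array(p,float)-c['origin']); K=np.array(c['mtx']); q=K@[q[0],-q[1],-q[2]]; return q[:2]/q[2]
E
python3 - <<'E'
from h import *
a=snap('scene','s0');b=snap('top','t0')
for c in(a,b): print({k:v for k,v in c.items() if k!='image'})
print(observe(),grasp_offset)
E
```

```text
pics
{'mtx': array([[497.40728952,   0.        , 255.81684063],
       [  0.        , 497.40728952, 192.04591268],
       [  0.        ,   0.        ,   1.        ]]), 'origin': array([ 882.08119302, -674.04883864, 1009.0016828 ]), 'attitude': array([0.32539276, 0.10328535, 0.26646847, 0.901358  ])}
{'mtx': array([[395.19555979,   0.        , 248.67715369],
       [  0.        , 395.19555979, 194.94473283],
       [  0.        ,   0.        ,   1.        ]]), 'origin': array([ 347.89568191,  -41.47090162, 1005.52459421]), 'attitude': array([-0.03908777,  0.05860397,  0.71387472, -0.69672132])}
{'t': 0.1, 'joint_positions': array([-1.27900789e+00,  2.41331738e-01,  3.87568480e-03,  1.33522356e+00,
       -4.88066126e-05,  1.57079993e+00]), 'dq': array([-4.03632629e-04, -1.77700839e-03,  2.77278221e-03, -8.11515381e-04,
        1.64139432e-03,  4.08432072e-05]), 'tau': array([-1.97286072e-04, -3.73137903e+01,  2.53010041e+01,  1.08583181e-02,
       -4.98432178e-05,  9.50769873e-06]), 'ee_pos': array([ 143.65545793, -478.32666485,  230.51132921]), 'eef_rot': array([ 9.89376122e-01,  1.45375380e-01, -1.61039298e-04, -9.28092370e-04]), 'force': array([0.64795218, 0.02520843, 0.01615563]), 'ft_torque': array([-0.00159715, -0.02058285, -0.01705211]), 'gripper_force': 0.0, 'opening': 85.37294480205163} 18.700000000000003
```

View pics/s0.png

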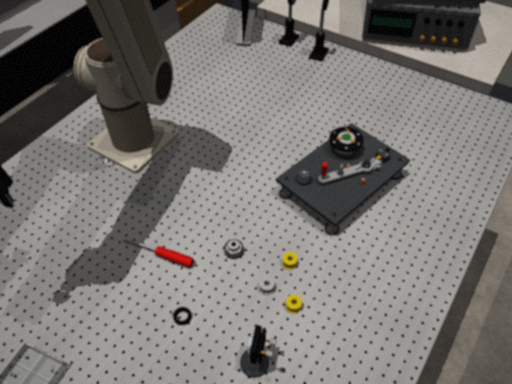

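View pics/t0.png

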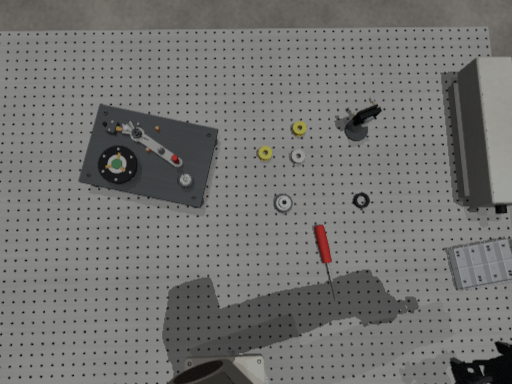

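Candidates: scene (267,285) / top (298,157) is a plain silver roller, so it should be the idler. Scene (233,247) / top (284,203) has dark flanges and a hub, so it is the spare pulley. The yellow rollers at scene (290,259) and (294,303) are decoys, and the ring at scene (182,316) is the black collar. The drive is at top (150,155), with its red post near (175,158).

```bash
python3 - <<'E'
from h import *
s=load('s0');t=load('t0')
def crop(c,u,v,w,h,f): return cv2.resize(c['image'][v:v+h,u:u+w],None,fx=f,fy=f,interpolation=cv2.INTER_CUBIC)
A=crop(s,217,230,100,75,4);B=crop(t,255,110,100,75,4);B2=crop(t,255,140,100,75,4)
C=crop(t,75,95,150,112,400/150);D=crop(s,270,115,150,112,400/150)
cv2.imwrite('pics/c0.png',np.vstack([np.hstack([A,B2]),np.hstack([D,C])[:299]]))
for n,c in(('s',s),('t',t)):
    hsv=cv2.cvtColor(c['image'],cv2.COLOR_BGR2HSV)
    m=(((hsv[...,0]<8)|(hsv[...,0]>172))&(hsv[...,1]>150)&(hsv[...,2]>80)).astype(np.uint8)
    k,_,st,ce=cv2.connectedComponentsWithStats(m)
    for i in range(1,k):
        if st[i,4]>8: print(n,'red',st[i],ce[i], onz(c,*ce[i],118))
E
```

```text
s red [322 162   6   6  31] [324.4516129  164.41935484] [557.40853816 107.51726509 118.        ]
s red [155 247  38  20 361] [173.61495845 256.20221607] [ 414.70345832 -298.00993545  118.        ]
t red [172 155   6   6  27] [174.25925926 157.59259259] [561.18804796 100.32096925 118.        ]
t red [315 225  16  38 336] [322.71130952 243.35714286] [ 357.88680066 -230.71270578  118.        ]
```

View pics/c0.png

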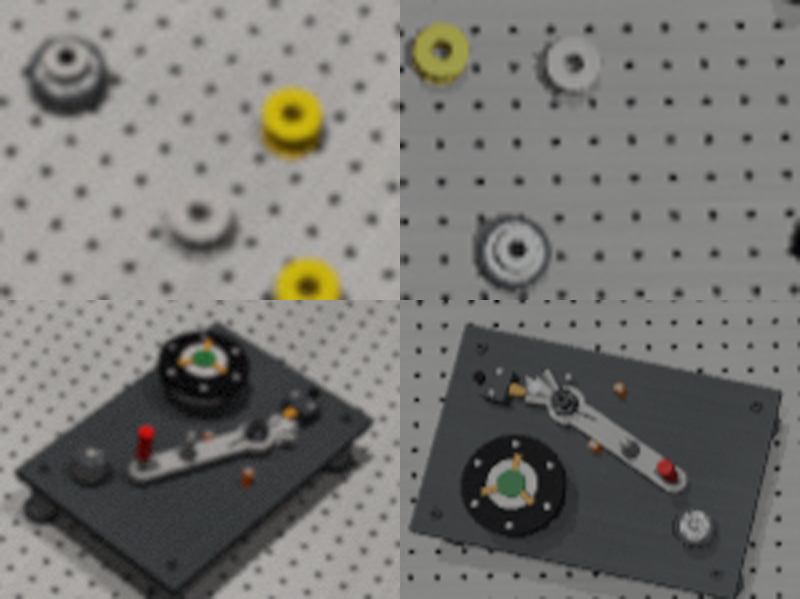

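The close crop confirms the choice. The plain bare-aluminium flanged roller has its bore at scene (266.5,283) and top (298,156). The spare pulley is the one with dark flanges and a hub. The drive's turntable, motor pulley, pivot and red post are all clear, so I'll triangulate them.

```bash
python3 - <<'E'
from h import *
s=load('s0');t=load('t0')
print('idler',onz(s,266.5,283.2,24),onz(t,298.3,156.2,24))
L={'tt':((-35,75),109,(346.5,136.75),(117,164)),'mot':((-35,-85),93,(303.75,176.1),(185.2,179.7)),'piv':((50,55),96,(366.4,163.75),(136.9,133.2))}
P=[];Q=[]
for k,(d,z,us,ut) in L.items():
    a,b=onz(s,*us,z),onz(t,*ut,z); print(k,a[:2],b[:2]); P.append(d);Q.append((a+b)[:2]/2)
for d,u in(((-90,170),(411,530)),((110,170),(468,325)),((110,-130),(782,392)),((-90,-130),(737,598))):
    q=onz(t,(u[0]-400)/2.667+75,(u[1]-300)/2.667+95,62)[:2]; print('corner',d,q); P.append(d);Q.append(q)
P=np.array(P,float);Q=np.array(Q)
p=P-P.mean(0);q=Q-Q.mean(0); th=np.arctan2((p[:,0]*q[:,1]-p[:,1]*q[:,0]).sum(),(p*q).sum())
Rz=np.array([[np.cos(th),-np.sin(th)],[np.sin(th),np.cos(th)]]); o=Q.mean(0)-Rz@P.mean(0)
print('th',th,np.degrees(th),'o',o,'res',(P@Rz.T+o-Q).round(1).tolist())
piv=Rz@[50,55]+o
for a in(0,.42,.62):
    w=th-np.radians(113)+a; e=np.array([np.cos(w),np.sin(w)]); print(a,np.degrees(w),'pin',piv+72*e,'post',piv+120*e)
w=th-np.radians(113);pp=piv+120*np.array([np.cos(w),np.sin(w)])
print(proj(s,[*pp,113]),proj(t,[*pp,124]))
st=observe();print(R.from_quat(st['eef_rot']).as_matrix().round(3),st['ee_pos'])
for n,u in(('spare',(284,203)),('mirror',(356,128)),('y1',(265,153)),('y2',(300,128))):print(n,onz(t,*u,20)[:2])
E
```

```text
idler [ 586.02802707 -201.03206082   24.        ] [ 581.11932622 -199.66978408   24.        ]
tt [555.81077824 232.80468256] [550.90854614 232.62077248]
mot [524.01059432  67.30412382] [513.86214262  78.90290969]
piv [636.6529957  185.16497541] [627.10196202 191.51206256]
corner (-90, 170) [521.19526869 336.1436698 ]
corner (110, 170) [712.57452064 290.27226886]
corner (110, -130) [643.32193054   1.45081601]
corner (-90, -130) [452.95960941  44.72889421]
th -0.2308293820032303 -13.225549376398137 o [569.45102513 149.9487842 ] res [[-0.8, -1.7], [-3.0, 2.1], [-1.2, 3.7], [-0.5, -0.1], [2.9, 0.0], [3.5, -3.2], [-0.9, -0.7]]
0 -126.22554937639813 pin [588.15853602 133.96859422] post [559.79219446  95.24714453]
0.42 -102.16132198090357 pin [615.54017304 121.66656913] post [605.42825615  74.74376938]
0.62 -90.70216607828709 pin [629.82570254 120.05617545] post [629.23747198  72.05977991]
[322.73952772 169.31372242] [176.07923018 157.53740049]
[[ 0.958  0.288 -0.001]
 [ 0.288 -0.958  0.002]
 [-0.    -0.002 -1.   ]] [ 143.65545793 -478.32666485  230.51132921]
spare [ 462.26223144 -158.93950657]
mirror [ 654.04212801 -354.04269396]
y1 [ 592.14935068 -115.15298251]
y2 [ 656.66197295 -207.98326882]
```

Call:
apply_moves(plan=[0.9, -0.27, 0, 0, 0, 0, 1, 0.98, -0.27, 0, 0, 0, 0, 1, 0.98, -0.27, 0, 0, 0, 0, 1, 0.98, -0.27, 0, 0, 0, 0, 1, 0.98, -0.27, 0, 0, 0, 0, 1, 0.98, -0.27, 0, 0, 0, 0, 1, 0.98, -0.27, 0, 0, 0, 0, 1, 0.98, -0.27, 0, 0, 0, 0, 1, 0.98, -0.27, 0, 0, 0, 0, 1, 0.98, -0.27, 0, 0, 0, 0, 1])

```text
t: 1.1
ee_pos: [400.5, -316.4, 230.8]
eef_rot: [0.989, 0.145, -0.0, -0.0]
force: [0.3, 0.2, 0.2]
opening: 85.9
gripper_force: 0.0
```

Call:
apply_moves(plan=[0.9, -0.27, 0, 0, 0, -1, 1, 0, 0, 0, 0, 0, -1, 1, 0, 0, 0, 0, 0, -1, 1, 0, 0, 0, 0, 0, -1, 1, 0, 0, 0, 0, 0, -1, 1, 0, 0, 0, 0, 0, -1, 1, 0, 0, 0, 0, 0, -1, 1, 0, 0, 0, 0, 0, -0.42, 0.4, 0, 0, 0, 0, 0, 0, 0.4])

```text
t: 2.0
ee_pos: [423.1, -301.7, 230.8]
eef_rot: [0.892, 0.453, -0.0, -0.001]
force: [-0.1, -0.2, -0.4]
opening: 60.3
gripper_force: 0.0
```

```bash
cat >> h.py <<'E'
def to(p):
    s=observe(); M=R.from_quat(s['eef_rot']).as_matrix(); d=np.array(p,float)-s['ee_pos']
    print('t',round(s['t'],2),'tcp',s['ee_pos'].round(1),'yaw_y',round(np.degrees(np.arctan2(M[1,1],M[0,1])),2),'tilt',M[2].round(3),'rows',(M.T@d/30).round(3),'F',s['force'].round(1),'open',round(s['opening'],1),'gf',s['gripper_force'])
E
python3 -c "
from h import *
to([583.5,-200.3,160])"
```

```text
t 2.0 tcp [ 423.1 -301.7  230.8] yaw_y -36.18 tilt [ 0.    -0.001 -1.   ] rows [5.884 2.324 2.356] F [-0.1 -0.2 -0.4] open 60.3 gf 0.0
```

Call:
apply_moves(plan=[0.84, 0.33, 0.34, 0, 0, 0, 0.4, 0.84, 0.33, 0.34, 0, 0, 0, 0.4, 0.84, 0.33, 0.34, 0, 0, 0, 0.4, 0.84, 0.33, 0.34, 0, 0, 0, 0.4, 0.84, 0.33, 0.34, 0, 0, 0, 0.4, 0.84, 0.33, 0.34, 0, 0, 0, 0.4, 0.84, 0.33, 0.34, 0, 0, 0, 0.4, 0, 0, 0, 0, 0, 0, 0.4])

```text
t: 2.8
ee_pos: [584.7, -197.9, 157.2]
eef_rot: [0.891, 0.454, -0.001, -0.001]
force: [0.3, 0.6, -0.0]
opening: 59.8
gripper_force: 0.0
```

```bash
python3 -c "
from h import *
to([583.5,-200.3,160]); c=snap('wrist','w1'); print(c['origin'],proj(c,[583.5,-200.3,24]),proj(c,observe()['ee_pos']))"
```

```text
t 2.8 tcp [ 584.7 -197.9  157.2] yaw_y -36.02 tilt [-0.    -0.003 -1.   ] rows [-0.087  0.015 -0.093] F [ 0.3  0.6 -0. ] open 59.8 gf 0.0
[ 634.79773824 -129.67638397  299.81687048] [254.43773895 182.77501463] [253.18596758 254.46168466]
```

View pics/w1.png

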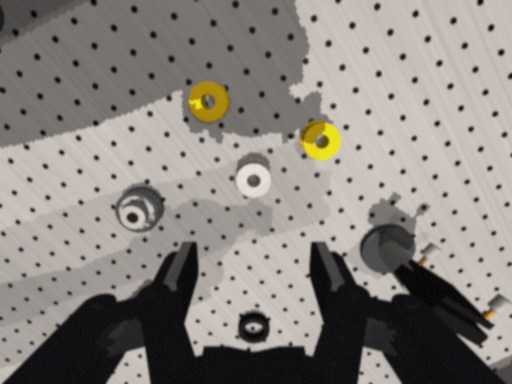

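Wrist view: the idler's white ring is centred near (254,181) with its bore dark. The yellow rollers are at (208,101) and (321,140), and the mirror mount's foot is at (388,248).

```bash
python3 - <<'E'
from h import *
c=load('w1');im=c['image']
g=cv2.cvtColor(im,cv2.COLOR_BGR2GRAY)
x0,y0=225,150
m=(g[y0:y0+62,x0:x0+60]>228).astype(np.uint8)
k,_,st,ce=cv2.connectedComponentsWithStats(m); i=1+st[1:,4].argmax(); print(st[i],ce[i]+[x0,y0])
cn=max(cv2.findContours((_==i).astype(np.uint8),0,2)[0],key=cv2.contourArea)
(u,v),r=cv2.minEnclosingCircle(cn);u+=x0;v+=y0
print(u,v,r,'diam mm',2*r*(c['origin'][2]-24)/c['mtx'][0,0]); p=onz(c,u,v,24);print('idler',p, onz(c,254,181,24))
for q,z in(((388,248),0),((410,265),124),((430,253),80),((498,300),80)): print('mirror',onz(c,*q,z)-p)
to([p[0],p[1],4])
E
```

```text
Traceback (most recent call last):
ValueError: attempt to get argmax of an empty sequence
```

```bash
python3 - <<'E'
from h import *
c=load('w1');im=c['image']
g=cv2.cvtColor(im,cv2.COLOR_BGR2GRAY)
x0,y0=225,150
sub=g[y0:y0+62,x0:x0+60]; print(sub.max(), g[181-20:181+21:4,254], g[181,254-24:254+25:4])
for T in (195,205,215):
    m=(sub>T).astype(np.uint8)
    k,l,st,ce=cv2.connectedComponentsWithStats(m)
    if k<2: continue
    i=1+st[1:,4].argmax()
    cn=max(cv2.findContours((l==i).astype(np.uint8),0,2)[0],key=cv2.contourArea)
    (u,v),r=cv2.minEnclosingCircle(cn);u+=x0;v+=y0
    print(T,st[i],u,v,r,'diam mm',2*r*(c['origin'][2]-24)/c['mtx'][0,0],onz(c,u,v,24))
p=onz(c,254,181,24); print(p)
for q,z in(((388,248),0),((410,265),124),((430,253),80),((498,300),80)): print('mirror',onz(c,*q,z)-p)
to([p[0],p[1],4])
E
```

```text
226 [ 90 216 226 192  92  84  86 223 217 191 149] [157 147 218 224 192  83  84  73 223 220 204 170 174]
195 [ 12  14  34  33 711] 253.37782859802246 180.19683265686035 17.067718505859375 diam mm 31.970015580146676 [ 584.21568757 -197.54883473   24.        ]
205 [ 12  15  33  32 652] 253.140625 180.0 16.628982543945312 diam mm 31.148207115638193 [ 584.1463905 -197.2495605   24.       ]
215 [ 13  15  32  30 534] 253.25119590759277 180.03588485717773 16.038846969604492 diam mm 30.042807849790336 [ 584.21233921 -197.34284602   24.        ]
[ 584.22468106 -198.57229451   24.        ]
mirror [  73.10654241 -162.25916483  -24.        ]
mirror [ 69.84348261 -87.52073073 100.        ]
mirror [  93.71664161 -125.85053489   56.        ]
mirror [ 122.52451594 -206.67638977   56.        ]
t 2.85 tcp [ 583.6 -199.1  158.1] yaw_y -36.08 tilt [-0.001 -0.003 -1.   ] rows [0.031 0.023 5.136] F [-1.   0.1  0.2] open 59.9 gf 0.0
```

Call:
apply_moves(plan=[0.03, 0.02, 0.95, 0, 0, 0, 0.4, 0, 0, 0.95, 0, 0, 0, 0.4, 0, 0, 0.95, 0, 0, 0, 0.4, 0, 0, 0.95, 0, 0, 0, 0.4, 0, 0, 0.8, 0, 0, 0, 0.4, 0, 0, 0.5, 0, 0, 0, 0.4, 0, 0, 0, 0, 0, 0, 0.4])

```text
t: 3.55
ee_pos: [581.5, -200.1, 4.6]
eef_rot: [0.892, 0.452, -0.002, -0.002]
force: [-1.4, 0.2, -0.1]
opening: 59.7
gripper_force: 0.0
```

```bash
python3 -c "
from h import *
to([584.2,-197.8,4])"
```

```text
t 3.55 tcp [ 581.5 -200.1    4.6] yaw_y -36.28 tilt [-0.002 -0.005 -1.   ] rows [0.116 0.028 0.018] F [-1.4  0.2 -0.1] open 59.7 gf 0.0
```

Call:
apply_moves(plan=[0.1, 0.02, 0, 0, 0, 0, 0.4, 0, 0, 0, 0, 0, 0, -0.6, 0, 0, 0, 0, 0, 0, -1, 0, 0, 0, 0, 0, 0, -1, 0, 0, 0, 0, 0, 0, -1, 0, 0, 0, 0, 0, 0, -1], grip_force=40)

```text
t: 4.15
ee_pos: [587.7, -198.3, 8.8]
eef_rot: [0.892, 0.453, 0.001, 0.001]
force: [-1.7, 0.4, 6.3]
opening: 32.8
gripper_force: 39.2
```

Call:
apply_moves(plan=[0, 0, 0, 0, 0, 0, -1, 0, 0, -0.3, 0, 0, 0, -1, 0, 0, -0.7, 0, 0, 0, -1, 0, 0, -0.9, 0, 0, 0, -1, 0, 0, -0.9, 0, 0, 0, -1])

```text
t: 4.65
ee_pos: [586.3, -197.8, 91.8]
eef_rot: [0.892, 0.453, -0.0, -0.0]
force: [0.8, -0.4, -1.1]
opening: 32.5
gripper_force: 39.8
```

```bash
python3 -c "
from h import *
to([588,134,175]); c=snap('wrist','w2')"
```

```text
t 4.65 tcp [ 586.3 -197.8   91.8] yaw_y -36.18 tilt [-0.    -0.001 -1.   ] rows [ 8.96  -6.486 -2.77 ] F [ 0.8 -0.4 -1.1] open 32.5 gf 39.814497381448746
```

View pics/w2.png

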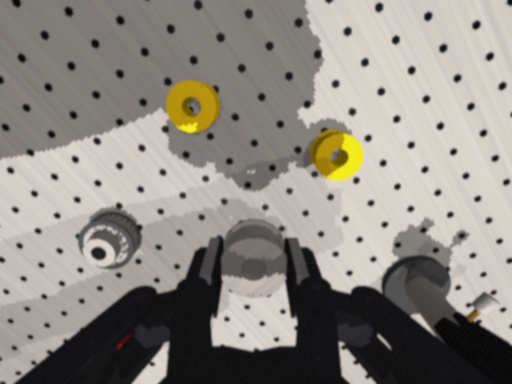

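Opening is 32.5 mm, which matches the barrel between the flanges. The idler is at (255,258) between the fingers. I'll enlarge it to check for tilt.

```bash
python3 -c "
from h import *
c=load('w2');im=c['image'][205:315,190:320]; im=cv2.convertScaleAbs(im,alpha=1.6,beta=0)
cv2.imwrite('pics/c2.png',cv2.resize(im,None,fx=5,fy=5,interpolation=cv2.INTER_CUBIC))
e=observe()['ee_pos'];M=R.from_quat(observe()['eef_rot']).as_matrix()
for dz in (0,12,18.7,24): print(dz,proj(c,e+[0,0,dz]), [proj(c,e+[0,0,dz]+M[:,0]*k).round() for k in(-18,18)])"
```

```text
0 [259.50593889 255.10018826] [array([259., 284.]), array([260., 224.])]
12 [259.95678926 268.08012969] [array([260., 298.]), array([260., 235.])]
18.7 [260.24048228 276.24762645] [array([260., 307.]), array([261., 242.])]
24 [260.4838677  283.25467064] [array([260., 315.]), array([261., 248.])]
```

View pics/c2.png

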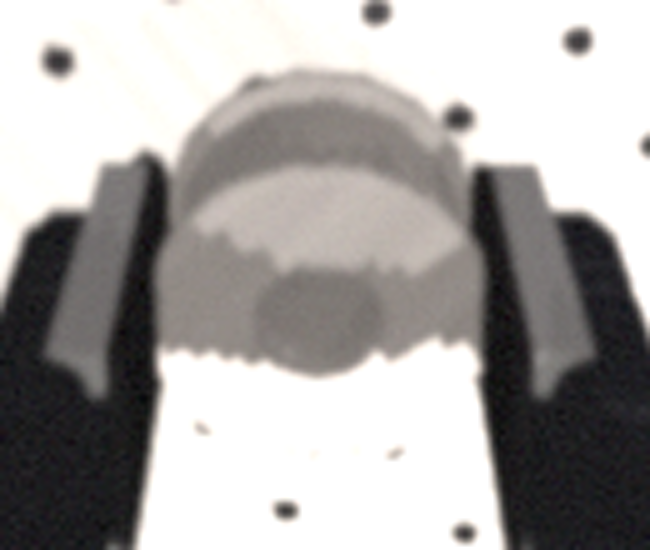

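Call:
apply_moves(plan=[0.5, -0.5, -0.4, 0, 0, 0, -1, 0.68, -0.66, -0.4, 0, 0, 0, -1, 0.68, -0.66, -0.4, 0, 0, 0, -1, 0.68, -0.66, -0.4, 0, 0, 0, -1, 0.68, -0.66, -0.4, 0, 0, 0, -1, 0.68, -0.66, -0.4, 0, 0, 0, -1, 0.68, -0.66, -0.4, 0, 0, 0, -1, 0.68, -0.66, -0.15, 0, 0, 0, -1, 0.68, -0.66, 0, 0, 0, 0, -1, 0.68, -0.66, 0, 0, 0, 0, -1])

```text
t: 5.7
ee_pos: [547.9, 77.5, 180.1]
eef_rot: [0.892, 0.453, 0.001, 0.0]
force: [-0.1, -0.4, -0.1]
opening: 32.7
gripper_force: 39.9
```

Call:
apply_moves(plan=[0, 0, 0, 0, 0, 0, -1, 0, 0, 0, 0, 0, 0, -1, 0, 0, 0, 0, 0, 0, -1])

```text
t: 6.0
ee_pos: [548.0, 75.7, 179.4]
eef_rot: [0.892, 0.452, -0.0, 0.0]
force: [0.1, 0.6, -0.6]
opening: 33.3
gripper_force: 39.9
```

```bash
python3 - <<'E'
from h import *
to([588,134,180]); c=snap('wrist','w3'); s=observe(); M=R.from_quat(s['eef_rot']).as_matrix()
print(c['mtx'][0], 'cam in tool',M.T@(c['origin']-s['ee_pos']),'\n',(M.T@rot(c['attitude'])).round(4))
for n,p in(('pin',(588,134,108)),('post',(560,95,130)),('piv',(631,188.5,96))): print(n,proj(c,p))
E
```

```text
t 6.0 tcp [548.   75.7 179.4] yaw_y -36.22 tilt [-0.  0. -1.] rows [ 2.355 -0.073 -0.02 ] F [ 0.1  0.6 -0.6] open 33.3 gf 39.898792672902346
[294.49874321   0.         253.48591809] cam in tool [  84.83381139   -0.26741499 -142.67155041] 
 [[ 0.000e+00  9.447e-01  3.279e-01]
 [ 1.000e+00  0.000e+00 -3.000e-04]
 [-3.000e-04  3.279e-01 -9.447e-01]]
pin [250.33887071 109.78735157]
post [250.97622739 184.49681047]
piv [253.84040112   0.30637628]
```

View pics/w3.png

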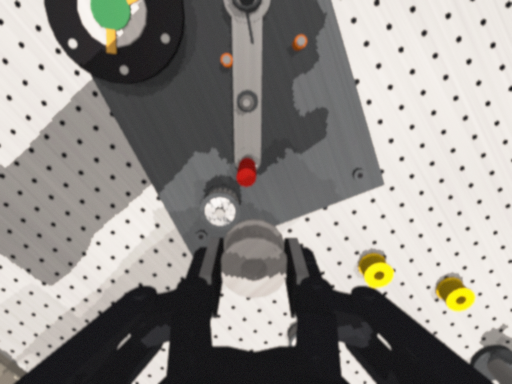

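Pin at about (247,100), red post top at (246,174), pivot at (246,3), and the held idler at (254,258). I'll enlarge the pin and the idler in one crop.

```bash
python3 - <<'E'
from h import *
c=load('w3');im=c['image']
A=im[70:190,222:272];B=im[215:305,215:295]
A=cv2.resize(A,None,fx=5,fy=5,interpolation=cv2.INTER_CUBIC)
B=cv2.resize(cv2.convertScaleAbs(B,alpha=1.4),None,fx=6,fy=6,interpolation=cv2.INTER_CUBIC)
B=cv2.copyMakeBorder(B,0,600-B.shape[0],0,0,0)
cv2.imwrite('pics/c3.png',np.hstack([A,B]))
E
```

```text
(no output)
```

View pics/c3.png

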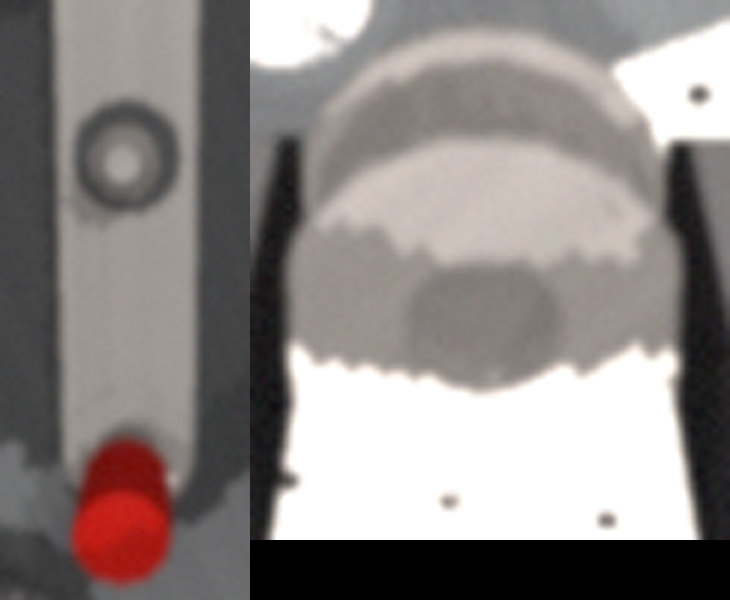

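```bash
python3 - <<'E'
from h import *
c=load('w3'); K=c['mtx']; A=np.array([[0,.9447,.3279],[1,0,0],[0,.3279,-.9447]]);o=np.array([84.8,0,-142.7])
def tool(u,v,z):
    d=np.linalg.inv(K)@[u,v,1]; d=A@[d[0],-d[1],-d[2]]; return o+d*(z-o[2])/d[2]
for z in(-14,-16,-18,-20): print('idler',tool(254,269.2,z))
for zt in(178.5,179.4,180): print('pin',tool(246.6,102.2,zt-108),'shoulder',tool(247.2,101.2,zt-80),'post',tool(246.2,177,zt-130))
E
```

```text
idler [ -2.09178415   0.26197906 -14.        ]
idler [ -0.74148448   0.2579079  -16.        ]
idler [  0.6088152    0.25383675 -18.        ]
idler [  1.95911487   0.24976559 -20.        ]
pin [75.95933335 -4.77722709 70.5       ] shoulder [75.54961806 -4.92844263 98.5       ] post [28.4052855  -4.92631961 48.5       ]
pin [75.92201346 -4.79739362 71.4       ] shoulder [75.51510171 -4.94683234 99.4       ] post [28.13982921 -4.94950835 49.4       ]
pin [75.89713354 -4.81083798 72.        ] shoulder [ 75.49209081  -4.95909215 100.        ] post [27.96285834 -4.96496751 50.        ]
```

Call:
apply_moves(plan=[0.83, -0.06, 0, 0, 0, 0, -1, 0.9, -0.06, 0, 0, 0, 0, -1, 0.8, -0.05, 0, 0, 0, 0, -1, 0, 0, 0.7, 0, 0, 0, -1, 0, 0, 0.7, 0, 0, 0, -1, 0, 0, 0.4, 0, 0, 0, -1, 0, 0, 0, 0, 0, 0, -1, 0, 0, 0, 0, 0, 0, -1])

```text
t: 6.85
ee_pos: [588.9, 140.0, 125.7]
eef_rot: [0.892, 0.452, 0.0, 0.0]
force: [0.3, -0.2, 0.0]
opening: 32.7
gripper_force: 39.9
```

```bash
python3 - <<'E'
from h import *
to([589,140,116]); s=snap('scene','s4');t=snap('top','t4')
# expected pixels of pin tip/seat
p=[589,140,108]; print(proj(s,p),proj(t,p))
A=cv2.resize(s['image'][125:200,285:385],None,fx=4,fy=4,interpolation=cv2.INTER_CUBIC)
B=cv2.resize(t['image'][115:190,115:215],None,fx=4,fy=4,interpolation=cv2.INTER_CUBIC)
cv2.imwrite('pics/c4.png',np.hstack([A,B]))
E
```

```text
t 6.85 tcp [588.9 140.  125.7] yaw_y -36.25 tilt [ 0.  0. -1.] rows [0.001 0.001 0.324] F [ 0.3 -0.2  0. ] open 32.7 gf 39.9034024681896
[341.6403188  164.10816748] [157.7562299  147.20672463]
```

View pics/c4.png

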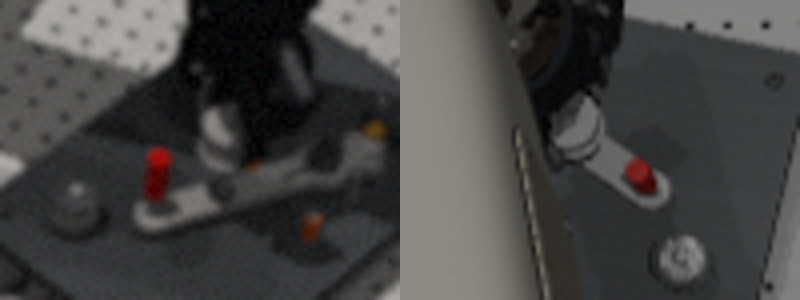

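Scene half: the idler's underside, at crop (222,155), is directly above the pin at (222,185). The top half is mostly hidden by the arm. Now I'll lower gently.

Call:
apply_moves(plan=[0, 0, 0.2, 0, 0, 0, -1, 0, 0, 0.2, 0, 0, 0, -1, 0, 0, 0.15, 0, 0, 0, -1, 0, 0, 0, 0, 0, 0, -1])

```text
t: 7.35
ee_pos: [588.1, 140.6, 107.9]
eef_rot: [0.892, 0.453, -0.001, -0.0]
force: [0.1, 0.3, -1.5]
opening: 32.7
gripper_force: 39.9
```

Call:
apply_moves(plan=[0, 0, 0.15, 0, 0, 0, -1, 0, 0, 0.1, 0, 0, 0, -1, 0, 0, 0, 0, 0, 0, -1])

```text
t: 7.65
ee_pos: [588.2, 140.6, 100.7]
eef_rot: [0.892, 0.453, -0.001, -0.0]
force: [-0.6, 0.4, -1.0]
opening: 32.7
gripper_force: 39.9
```

Call:
apply_moves(plan=[0, 0, 0.15, 0, 0, 0, -1, 0, 0, 0.1, 0, 0, 0, -1, 0, 0, 0, 0, 0, 0, -1])

```text
t: 7.95
ee_pos: [588.2, 140.6, 93.2]
eef_rot: [0.892, 0.453, -0.001, -0.0]
force: [-0.0, -0.1, -1.3]
opening: 32.7
gripper_force: 39.9
```

Call:
apply_moves(plan=[0, 0, 0.07, 0, 0, 0, -1, 0, 0, 0.07, 0, 0, 0, -1, 0, 0, 0, 0, 0, 0, -1])

```text
t: 8.25
ee_pos: [588.5, 140.6, 89.4]
eef_rot: [0.892, 0.453, -0.0, -0.0]
force: [-0.7, -0.2, -1.9]
opening: 32.5
gripper_force: 39.9
```

Call:
apply_moves(plan=[0, 0, 0.05, 0, 0, 0, -1, 0, 0, 0, 0, 0, 0, -1])

```text
t: 8.45
ee_pos: [588.8, 140.7, 88.8]
eef_rot: [0.892, 0.453, 0.0, 0.0]
force: [-1.0, 0.2, 1.9]
opening: 32.7
gripper_force: 40.1
```

Call:
apply_moves(plan=[0, 0, 0, 0, 0, 0, -0.1, 0, 0, 0, 0, 0, 0, 0.3, 0, 0, 0, 0, 0, 0, 0.3, 0, 0, 0, 0, 0, 0, 0.3, 0, 0, 0, 0, 0, 0, 0.3])

```text
t: 8.95
ee_pos: [588.7, 140.7, 88.1]
eef_rot: [0.892, 0.453, -0.0, -0.0]
force: [-0.8, 0.3, 0.0]
opening: 55.7
gripper_force: 0.0
```

Call:
apply_moves(plan=[0, 0, -0.4, 0, 0, 0, 0.3, 0, 0, -0.9, 0, 0, 0, 0.3, 0, 0, -0.9, 0, 0, 0, 0.3, -0.7, 0, -0.7, 0, 0, 0, 0.3, -0.9, 0, 0, 0, 0, 0, 0.3, -0.7, 0, 0, 0, 0, 0, 0.3, 0, 0, 0, 0, 0, 0, 0.3, 0, 0, 0, 0, 0, 0, 0.3])

```text
t: 9.75
ee_pos: [548.4, 84.9, 176.3]
eef_rot: [0.892, 0.452, 0.001, 0.0]
force: [-0.4, 0.7, -0.2]
opening: 55.6
gripper_force: 0.0
```

```bash
python3 - <<'E'
from h import *
to([561,102,105]); c=snap('wrist','w5'); s=snap('scene','s5')
print('seat top',proj(c,[588.5,140.3,104]),'post',proj(c,[561,102,130]))
A=cv2.resize(c['image'][40:240,170:340],(510,600),interpolation=cv2.INTER_CUBIC)
B=cv2.resize(s['image'][135:195,305:334],(290,600),interpolation=cv2.INTER_CUBIC)
cv2.imwrite('pics/c5.png',np.hstack([A,B]))
E
```

```text
t 9.75 tcp [548.4  84.9 176.3] yaw_y -36.22 tilt [ 0.002  0.001 -1.   ] rows [0.703 0.    2.376] F [-0.4  0.7 -0.2] open 55.6 gf 0.0
seat top [252.903508   113.27018759] post [253.61796012 188.08153773]
```

View pics/c5.png

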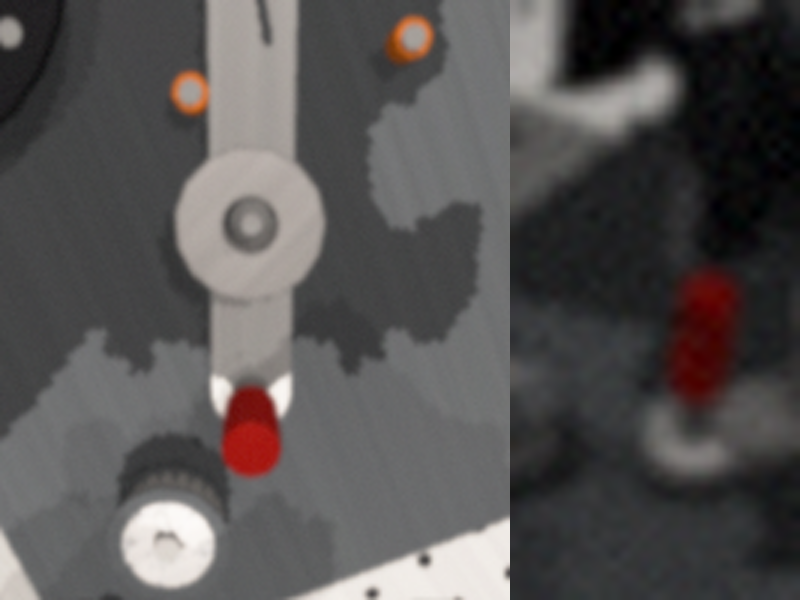

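Wrist view: the idler sits over the pin, with the pin tip showing in its bore at (253,114). The flange is about 50 px across, which puts its top at roughly 104 mm, so it is seated. The post top is at (253,188), as predicted. Next I'll straddle the post and pinch it.

Call:
apply_moves(plan=[0.7, 0, 0, 0, 0, 0, 0.3, 0, 0, 0.8, 0, 0, 0, 0.3, 0, 0, 0.8, 0, 0, 0, 0.3, 0, 0, 0.6, 0, 0, 0, 0.3, 0, 0, 0.3, 0, 0, 0, 0.3, 0, 0, 0, 0, 0, 0, 0.3])

```text
t: 10.45
ee_pos: [559.5, 102.4, 98.6]
eef_rot: [0.892, 0.453, -0.002, -0.001]
force: [-0.1, 0.0, 0.2]
opening: 55.6
gripper_force: 0.0
```

Call:
apply_moves(plan=[0, 0, 0, 0, 0, 0, -0.5, 0, 0, 0, 0, 0, 0, -1, 0, 0, 0, 0, 0, 0, -1, 0, 0, 0, 0, 0, 0, -1, 0, 0, 0, 0, 0, 0, -1])

```text
t: 10.95
ee_pos: [561.0, 102.2, 101.4]
eef_rot: [0.892, 0.453, 0.001, 0.0]
force: [-1.1, 1.2, 6.0]
opening: 12.9
gripper_force: 39.0
```

```bash
python3 - <<'E'
from h import *
to([560.4,101.8,101])
E
```

```text
t 10.95 tcp [561.  102.2 101.4] yaw_y -36.18 tilt [ 0.002  0.001 -1.   ] rows [-0.025 -0.009  0.015] F [-1.1  1.2  6. ] open 12.9 gf 38.96180748939514
```

Pinched on the 14 mm post. Now swing along the arc in 2.5° steps.

Call:
apply_moves(plan=[0.004, 0.175, 0, 0, 0, -0.5, -1, 0.004, 0.175, 0, 0, 0, -0.5, -1, 0.004, 0.175, 0, 0, 0, -0.5, -1, 0.004, 0.175, 0, 0, 0, -0.5, -1, 0.004, 0.175, 0, 0, 0, -0.5, -1, 0.004, 0.175, 0, 0, 0, -0.5, -1, 0.004, 0.175, 0, 0, 0, -0.5, -1, 0.004, 0.175, 0, 0, 0, -0.5, -1], grip_force=60)

```text
t: 11.75
ee_pos: [595.1, 84.7, 101.4]
eef_rot: [0.799, 0.601, -0.001, -0.002]
force: [-9.1, -0.3, 11.1]
opening: 12.3
gripper_force: 59.2
```

Call:
apply_moves(plan=[0.004, 0.175, 0, 0, 0, -0.5, -1, 0.004, 0.175, 0, 0, 0, -0.5, -1, 0.004, 0.175, 0, 0, 0, -0.5, -1, 0.004, 0.175, 0, 0, 0, -0.5, -1, 0.004, 0.175, 0, 0, 0, -0.5, -1, 0, 0, 0, 0, 0, 0, -1, 0, 0, 0, 0, 0, 0, -1])

```text
t: 12.45
ee_pos: [621.3, 79.5, 101.4]
eef_rot: [0.729, 0.684, -0.001, -0.002]
force: [-9.0, 1.5, 9.8]
opening: 12.1
gripper_force: 59.2
```

```bash
cat >> h.py <<'E'
def ang():
    s=observe(); d=s['ee_pos'][:2]-[631.2,198.6]; print('r',np.hypot(*d).round(1),'ang',(np.arctan2(d[1],d[0])+np.radians(126.2)).round(3),'dq',abs(s['dq']).max().round(4))
E
python3 - <<'E'
from h import *
e=-np.radians(126.2)+.62; to([631.2+120*np.cos(e),198.6+120*np.sin(e),101]); ang()
E
```

```text
t 12.45 tcp [621.3  79.5 101.4] yaw_y -3.68 tilt [ 0.001 -0.004 -1.   ] rows [-0.013  0.285  0.012] F [-9.   1.5  9.8] open 12.1 gf 59.20166373252869
r 119.5 ang 0.549 dq 0.0035
```

Call:
apply_moves(plan=[0.003, 0.12, 0, 0, 0, -0.35, -1, 0.003, 0.1, 0, 0, 0, -0.3, -1, 0, 0, 0, 0, 0, 0, -1, 0, 0, 0, 0, 0, 0, -1])

```text
t: 12.85
ee_pos: [627.6, 79.2, 101.4]
eef_rot: [0.71, 0.704, -0.001, -0.002]
force: [-10.1, 1.9, 10.6]
opening: 12.2
gripper_force: 59.2
```

Call:
apply_moves(plan=[0, 0.08, 0, 0, 0, 0, -1, 0, 0, 0, 0, 0, 0, -1, 0, 0, 0, 0, 0, 0, -1])

```text
t: 13.15
ee_pos: [629.4, 79.1, 101.4]
eef_rot: [0.71, 0.704, -0.002, -0.002]
force: [-10.5, 0.0, 11.1]
opening: 12.5
gripper_force: 59.4
```

```bash
python3 -c "
from h import *
to([630,78.6,101]); ang()"
```

```text
t 13.15 tcp [629.4  79.1 101.4] yaw_y -0.42 tilt [ 0.001 -0.005 -1.   ] rows [-0.018  0.019  0.013] F [-10.5   0.   11.1] open 12.5 gf 59.350778460502625
r 119.5 ang 0.617 dq 0.0017
```

Force hasn't jumped yet, so I'll press on until the stop is felt.

Call:
apply_moves(plan=[0, 0.08, 0, 0, 0, 0, -1, 0, 0, 0, 0, 0, 0, -1, 0, 0, 0, 0, 0, 0, -1])

```text
t: 13.45
ee_pos: [629.6, 79.1, 101.3]
eef_rot: [0.71, 0.705, -0.003, -0.004]
force: [-16.9, -0.5, 14.7]
opening: 12.2
gripper_force: 59.9
```

Call:
apply_moves(plan=[0, 0.07, 0, 0, 0, 0, -1, 0, 0, 0, 0, 0, 0, -1, 0, 0, 0, 0, 0, 0, -1])

```text
t: 13.75
ee_pos: [629.6, 79.1, 101.3]
eef_rot: [0.71, 0.705, -0.005, -0.005]
force: [-21.8, 0.3, 17.0]
opening: 12.0
gripper_force: 60.6
```

The force is rising while the position holds, so the arm is on the stop. One numeric check that the idler is still on the pin, then hand in.

Call:
apply_moves(plan=[0, 0, 0, 0, 0, 0, -1, 0, 0, 0, 0, 0, 0, -1, 0, 0, 0, 0, 0, 0, -1])

```text
t: 14.05
ee_pos: [629.6, 79.1, 101.3]
eef_rot: [0.71, 0.705, -0.005, -0.005]
force: [-21.1, 0.4, 17.2]
opening: 12.1
gripper_force: 60.6
```

```bash
python3 - <<'E'
from h import *
ang(); c=snap('wrist','w6'); e=-np.radians(126.2)+.617
p=np.array([631.2+72*np.cos(e),198.6+72*np.sin(e),104]); u=proj(c,p); r=c['mtx'][0,0]*18/(c['origin'][2]-104)
print('expect',u,r)
g=cv2.medianBlur(cv2.cvtColor(c['image'],cv2.COLOR_BGR2GRAY),3)
h=cv2.HoughCircles(g,cv2.HOUGH_GRADIENT,1,25,param1=80,param2=18,minRadius=int(r*.7),maxRadius=int(r*1.25))
print(h[0][np.argsort(np.hypot(*(h[0][:,:2]-u).T))][:3] if h is not None else None)
print(observe()['force'])
E
```

```text
r 119.5 ang 0.619 dq 0.0021
expect [253.70552871 168.92654426] 37.89313908095315
[[252.5 168.5  35.8]
 [266.5  14.5  45.2]
 [ 65.5 240.5  27.2]]
[-21.04990885   1.75693002  18.01527081]
```

The idler is where expected, and the arm is at rest on the back stop at 0.619 rad.

```bash
python3 -c "
from station import finish_job
print(finish_job())"
```

```text
the job is handed in; nothing more can be done
None
```

I seated the idler on the tensioner pin and let it go. I then pushed the arm past the click to its back stop, at about 0.62 rad by my estimate from the tool position, and handed the job in while still holding it there; the result was not reported, and I did not check the pawl in an image.

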